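Tighten the thermal cycler lid to the gauge and start the run

ROBOT

A 6-joint arm with a two-finger parallel gripper is mounted at the origin on the work surface. World frame = base frame: x ahead of the robot, y to its left, z up, the work surface at z = 0. Lengths are in m, angles in degrees, forces in N, time in s.
With the tool pointing down it reaches from about 0.375 to 0.9 m from the base axis. Payload 3.1 kg.
Tool frame: the origin (TCP) lies on the centre line of the jaws, within the pads' length; the fingertips stand 8 mm ahead of it and the grasp point (between the pads) lies 11 mm behind it; z points along the fingers, y is the direction in which the jaws open and shut (so a half turn about z gives the same grasp; the last joint's range is limited). The gripper opens to 87 mm and grips with 3 to 60 N. Pads are 19 mm wide; open, the fingers measure 117 mm over their backs; the gripper's body (75 mm by 190 mm) begins 51 mm behind the grasp point.
Start: joints at [52.798, 30.224, 82.088, -0, 67.689, -10.227], TCP at [0.283, 0.557, 0.231] pointing down, gripper open.
Joint ranges: [-176.69, 176.69], [-43.24, 126.21], [12.49, 139.97], [-82, 262], [0, 151.66], [-163.58, 163.58]. Speed limits (degrees/s): [159.86, 159.86, 180, 180, 180, 180].

INTERFACE

Orientations are given as a 3x3 rotation matrix whose columns are the frame's x, y, z axes.
In Python, from rig import * gives the robot as it stands. The module is installed in compiled form; this text tells all that it offers.
- The arm moves only by the tool arm_command, never from a script. Its argument "commands" is a list of rows, each an object with "translation": the shift along the tool's x, y, z scaled (see below), a list of three; "dr": the turn, a rotation vector about the tool's x, y, z scaled (see below), a list of three; "jaw": the closure, from 0 (fully open) to 1 (shut). In form: [{"translation": [x, y, z], "dr": [ax, ay, az], "jaw": jaw}, ...]. A call has 1 to 12 rows; each row shifts and turns the commanded pose from where the row before left it, along the tool's axes as they then stand; what a row does not reach is not made up. The controller multiplies each number of a shift by 25 mm and each number of a turn by 6 degrees. A row lasts 1/12 s, in which the tool goes at most 41.7 mm and 7.16 degrees, less where a joint would pass 70% of its speed; a pose out of reach is approached as far as the arm can. A call with a number of a shift or a turn outside -1 to 1 is refused whole. A call with a gripper value outside its range is refused whole. The fingers move at their own pace and stop on an object; the grip force is fixed at half the most. Time passes only in rows, so rows that do not move let the fingers close. It gives the time, the measured TCP pose, the force and the opening at its end, in the units of the state.
- read_state(): the state, without advancing time (a new reading comes with each control period).
- capture(name): name is "scene" or "top"; returns (picture, depth): 480x640x3 uint8, red, green, blue; 480x640 float32, m along the optical axis (not along the pixel's ray), 0 where there is no reading.
- camera_model(name): a dict with "intrinsics" (3x3 intrinsics, pixels), "k1" (the pictures are not rectified: a ray, as slopes to the right and down, at radius r is drawn at 1 + k1 r^2 times it, then the intrinsics apply), "pose" (4x4, takes a point from camera to world coordinates). Camera axes: x right, y down, z forward; pixel columns grow to the right and rows downward; lengths in m; the calibration is good to about 2 mm. A picture is of the moment at which its call begins. camera_model takes no time and is no camera call.
- hand_in(): hands the job in, once; it reports no verdict.
The state is a dict: "time_s": time; "joint_positions": joint angles; "qvel": joint speeds; "tau": joint torques, N m; "position": TCP position; "tcp_rot": TCP orientation; "force": force on the tool from outside, world axes, zero at the start; "moment": the same for the moment, N m; "opening": opening from 0.0 (shut) to 1.0 (fully open).
Only numpy, scipy, OpenCV 4.12 (cv2) and the standard library are available. Lean on these libraries where they do the work, as an engineer would, in place of code of your own. Each camera call takes 0.05 s, during which the arm holds its last target.

TASK

Tighten the lid of the thermal cycler onto its tubes: roll the ribbed thumbwheel on top of the lid with a fingertip, in the direction of the arrow, until the pointer of the gauge stands in the green band, never running on into the red, which would crush the tubes. Then press the green start key down fully, let it spring back and take the hand away. Leave the tube rack, tip box, bottle and the pen on the lid where they are.

Things in the scene. Friction and masses are not known exactly. Their poses are not given: they have to be found in the camera images.
- cycler: Bench-top thermal cycler, off-white, fixed to the bench, 330 mm deep (its x), 210 mm wide (its y); origin at the centre of its underside on the bench, its x axis points from its front (the low sloping console, towards the robot) to its rear, y to its left as the robot sees it, z up. The lid fills the rear: flat top 152 mm above the bench, from x = -50 to +150 mm, y = -95 to +95 mm. The moving parts (wheel, gauge) are in the lid.
- wheel_center (a point): Centre of the ribbed grey and black thumbwheel half sunk near the middle of the lid top. Wheel 52 mm in diameter, 24 mm wide, axle level along the cycler's y axis, 156 mm above the bench, so its ribbed crown stands at 182 mm. Round it a dark blue well rises to 164 mm (86 mm along x, 54 mm along y), so the top 18 mm of the wheel is bare on all sides. 24 ribs, about 1.7 mm high, run along its width; four ribs are yellow.
- thumbwheel (a joint): Turn of the thumbwheel, rad. It grows (lid tightens) as the top of the wheel is rolled towards the rear of the cycler (+x of the cycler, the way of the arrow moulded beside it). Stays where it is left; 1.2 N at the rim turns it. Each radian moves the gauge pointer 6 mm and lowers the heated pressure plate inside the lid by 1.8 mm.
- pointer (a point): The gauge's pointer: a thin dark line, 3 mm thick and 23 mm long across the gauge window, which lies 62 mm left (+y) of the wheel on the lid top (window 72 mm along x, 24 mm across, cover 158 mm above the bench). It cannot be touched: it moves to the rear (+x of the cycler) along the white scale as the wheel tightens. At the start it stands 16 to 34 mm short of the green band.
- green_band (a point): Middle of the green band across the gauge scale, 7 mm wide along the cycler's x; its axes are those of the cycler. Behind it (+x) the scale is red: too tight.
- start_key (a joint): Travel of the start key, m: 0 when up, 0.005 fully down. Springs back; 4 N presses it fully down, straight down from above.
- start_key_top (a point): Centre of the top of the round green start key, 24 mm in diameter, on the right of the front console, its face tilted 10 degrees towards the front, 9 mm above the console in a grey collar 40 mm across and 4 mm high; about 100 mm above the bench. 51 mm behind its centre the lip of the lid stands 146 mm high, the lid itself 65 mm behind, 152 mm high.
- sample_rack: White rack of red-capped sample tubes, 130 x 90 mm, 74 mm high, loose; origin under its centre. Stands beside the cycler; leave it alone.
- tip_box: Blue pipette-tip box with white lid, 122 x 84 mm, 67 mm high, loose; origin under its centre. Stands beside the cycler; leave it alone.
- reagent_bottle: Clear bottle with a blue cap, 52 mm in diameter, 120 mm high, loose; origin under its centre; leave it alone.
- marker_pen: Blue marker pen, 126 mm long, 13 mm thick, lying loose along x on the lid to the right of the wheel; origin under its middle; leave it alone.

How it is judged:
By the outcome, as a careful person would: the job done as asked, in the order asked, and still so for the second after the job is handed in, with the robot touching nothing.
It also fails if it takes over 54 s, if anything falls off the work surface, if the arm or the gripper's body presses on something with over 40 N, if the wrist force passes 120 N, or if a joint passes its speed limit or range.

## Working session

There is one attempt and no reset: what is moved stays moved. The work goes in short steps, Python scripts to look and compute and a tool call to move; the robot and the scene stay as the last step left them, time stands still between calls to the robot, and variables do not carry over. Pictures are saved under pics/ and viewed, and the job is handed in when it is done.

Besides the shell and the picture viewer there is one more tool, called after "Request:" as name(argument=value, ...), one argument or row to a line, values as JSON. arm_command: Moves the arm, as the interface text tells. Its arguments: {"type":"object","properties":{"commands":{"type":"array"}},"required":["commands"]}

```bash
mkdir -p pics; python3 - <<'E'
from rig import *
import cv2,numpy as np
s=read_state(); print({k:np.round(v,3).tolist() for k,v in s.items()})
for n in("scene","top"):
    im,d=capture(n); cv2.imwrite(f"pics/{n}0.png",im[:,:,::-1]); np.savez(f"{n}0.npz",im=im,d=d)
    c=camera_model(n); print(n,c)
E
```

```text
{'time_s': 0.0, 'joint_positions': [52.797, 30.277, 82.156, -0.003, 67.69, -10.228], 'qvel': [-0.027, -0.015, -0.049, 0.067, 0.09, 0.014], 'tau': [-0.001, -44.005, -17.659, 0.063, 0.058, -0.0], 'position': [0.283, 0.556, 0.23], 'tcp_rot': [[-0.891, 0.454, -0.001], [0.454, 0.891, -0.002], [0.0, -0.002, -1.0]], 'force': [-0.478, -0.453, -0.802], 'moment': [-0.003, 0.026, -0.053], 'opening': 0.998}
scene {'intrinsics': array([[448.46925734,   0.        , 321.37110451],
       [  0.        , 448.46925734, 236.56923795],
       [  0.        ,   0.        ,   1.        ]]), 'k1': -0.06908133002396587, 'pose': array([[-0.44829277,  0.47744248, -0.75569985,  1.17662252],
       [ 0.89383611,  0.23042625, -0.38465667,  0.33364927],
       [-0.00951835, -0.84791062, -0.53005375,  0.53288373],
       [ 0.        ,  0.        ,  0.        ,  1.        ]])}
top {'intrinsics': array([[572.7919225 ,   0.        , 328.57624134],
       [  0.        , 572.7919225 , 235.28159882],
       [  0.        ,   0.        ,   1.        ]]), 'k1': -0.13887828433408408, 'pose': array([[-0.02843999, -0.98324488,  0.18005742,  0.43264514],
       [-0.9994576 ,  0.02497894, -0.02146062,  0.04397962],
       [ 0.0166034 , -0.1805701 , -0.98342197,  1.14710038],
       [ 0.        ,  0.        ,  0.        ,  1.        ]])}
```

View pics/scene0.png

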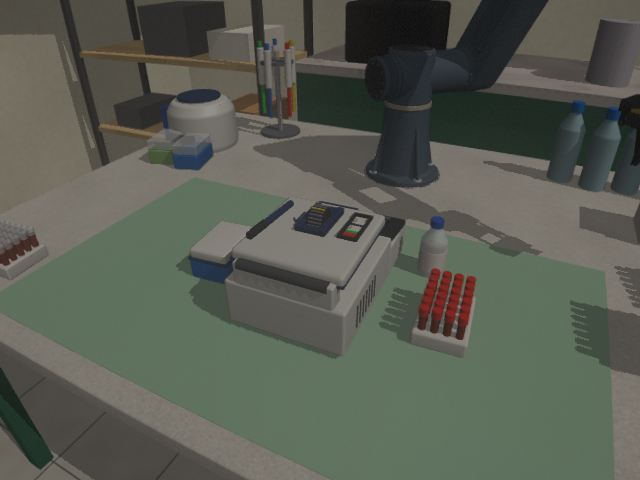

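View pics/top0.png

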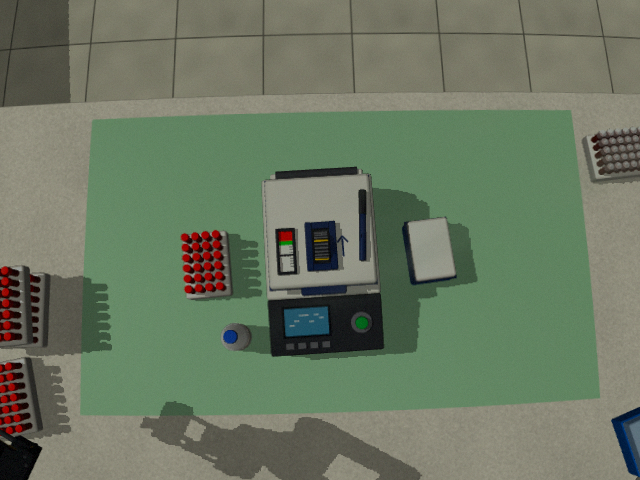

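The top view shows the cycler in the middle with the wheel at about (321,246), gauge at (287,250), key at (361,322), and the pen at (363,225). I'll enlarge this area.

```bash
cat > h.py <<'E'
from rig import *
import cv2,numpy as np
def ray(n,u,v):
    c=camera_model(n);K=c["intrinsics"]
    dist=np.array([c["k1"],0,0,0.])
    p=cv2.undistortPoints(np.array([[[u,v]]],float),K,dist)[0,0]
    T=c["pose"]; return T[:3,3],T[:3,:3]@np.array([p[0],p[1],1.])
def atz(n,u,v,z):
    o,d=ray(n,u,v); return o+d*(z-o[2])/d[2]
def proj(n,P):
    c=camera_model(n);T=c["pose"];R=T[:3,:3].T
    p=(np.asarray(P,float)-T[:3,3])@R.T
    q,_=cv2.projectPoints(p.reshape(-1,1,3),np.zeros(3),np.zeros(3),c["intrinsics"],np.array([c["k1"],0,0,0.]));return q[:,0]
def crop(n,name,u0,v0,u1,v1,f):
    im,d=capture(n); cv2.imwrite(f"pics/{name}_full.png",im[:,:,::-1])
    c=cv2.resize(im[v0:v1,u0:u1,::-1],None,fx=f,fy=f,interpolation=cv2.INTER_CUBIC);cv2.imwrite(f"pics/{name}.png",c);return im,d
E
python3 - <<'E'
from h import *
im=np.load("top0.npz")["im"];d=np.load("top0.npz")["d"]
cv2.imwrite("pics/c1.png",cv2.resize(im[165:365,255:395,::-1],None,fx=3,fy=3,interpolation=cv2.INTER_CUBIC)[:600])
cv2.imwrite("pics/c2.png",cv2.resize(im[215:285,265:350,::-1],None,fx=8,fy=8,interpolation=cv2.INTER_CUBIC))
E
```

```text
(no output)
```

View pics/c1.png

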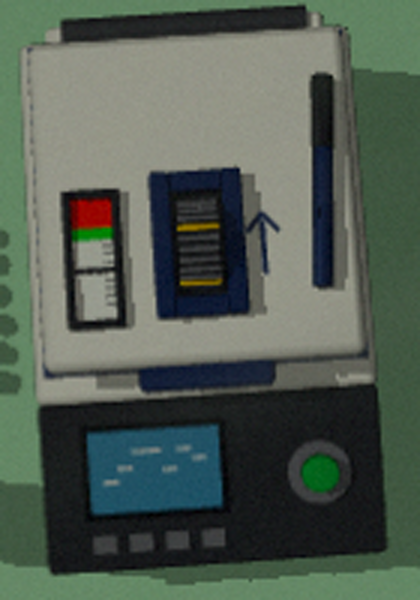

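View pics/c2.png

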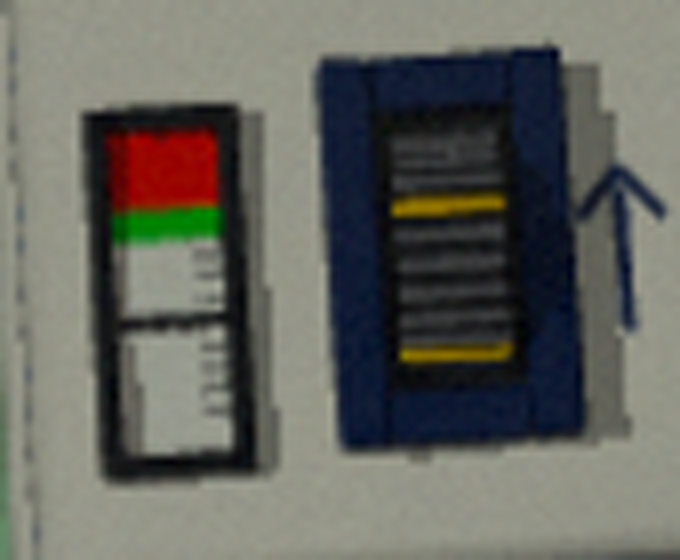

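```bash
python3 - <<'E'
from h import *
c=lambda x,y:(265+(x+.5)/8-.5,215+(y+.5)/8-.5)
f=lambda x,y,z:atz("top",*c(x,y),z)
P={}
w=[f(318,60,.164),f(557,48,.164),f(585,432,.164),f(345,450,.164)]
for p in w: print("well",p.round(4))
wc=np.mean(w,0);print("wellc",wc.round(4), "sizes",np.linalg.norm(w[0]-w[1]),np.linalg.norm(w[2]-w[1]))
xd=(w[0]+w[1]-w[2]-w[3]);xd/=np.linalg.norm(xd);yd=(w[0]+w[3]-w[1]-w[2]);print("yaw x",np.degrees(np.arctan2(xd[1],xd[0])),"yaw from y",np.degrees(np.arctan2(-yd[0],yd[1])))
# lid edges / pen using c1 crop
g=lambda x,y,z:atz("top",255+(x+.5)/3-.5,165+(y+.5)/3-.5,z)
print("key",g(320,474,.100).round(4))
print("pen ends",g(321,75,.16).round(4),g(323,285,.16).round(4))
print("lid corners",[g(*q,.152).round(4) for q in((24,45),(345,28),(370,350),(45,368))])
gp=f(172,225,.157);pp=f(175,322,.157);print("green",gp,"pointer",pp,"along",(gp-pp)@xd)
print("gauge offset in cyc", (gp-wc)@xd, (gp-wc)@np.array([-xd[1],xd[0],0]))
print("depth-based checks")
d=np.load("top0.npz")["d"]
for n,(u,v) in {"lid":(340,200),"crown":(321,246),"key":(361,322),"well":(308,246)}.items():
    cm=camera_model("top");o,r=ray("top",u,v);R=cm["pose"][:3,2];print(n,(o+r*np.median(d[v-1:v+2,u-1:u+2])).round(4))
E
```

```text
well [0.6373 0.0644 0.164 ]
well [0.6386 0.0119 0.164 ]
well [0.5538 0.0084 0.164 ]
well [0.5512 0.0603 0.164 ]
wellc [0.5952 0.0363 0.164 ] sizes 0.05243769847088892 0.0849129410737103
yaw x 2.5163661759130096 yaw from y 2.1529460262470814
key [ 0.4615 -0.0338  0.1   ]
pen ends [ 0.6945 -0.0389  0.16  ] [ 0.5687 -0.0351  0.16  ]
lid corners [array([0.7196, 0.138 , 0.152 ]), array([ 0.7256, -0.0552,  0.152 ]), array([ 0.5309, -0.0617,  0.152 ]), array([0.5254, 0.1273, 0.152 ])]
green [0.6026259  0.09724979 0.157     ] pointer [0.58113362 0.0969284  0.157     ] along 0.02148566735633638
gauge offset in cyc 0.010064766521835241 0.06059472746547078
depth-based checks
lid [ 0.6787 -0.      0.151 ]
crown [0.5915 0.0364 0.1794]
key [ 0.4627 -0.033   0.103 ]
well [0.5947 0.0588 0.1636]
```

Measured: wheel centre (0.595, 0.036), yaw about 2.3°, key (0.462, −0.033), and the pointer 21.5 mm short of the green middle, so about 3.6 rad is needed. The sizes match those given (52×85 mm well). First I turn the tool to the cycler's axes, rise a little and shut the jaws.

Request:
arm_command(
  commands=[
    {"translation":[0,0,-0.4],"dr":[0,0,-0.98],"jaw":1},
    {"translation":[0,0,-0.4],"dr":[0,0,-0.98],"jaw":1},
    {"translation":[0,0,-0.4],"dr":[0,0,-0.98],"jaw":1},
    {"translation":[0,0,0],"dr":[0,0,-0.98],"jaw":1},
    {"translation":[0,0,0],"dr":[0,0,-0.98],"jaw":1},
    {"translation":[0,0,0],"dr":[0,0,0],"jaw":1},
  ],
)

```text
time_s: 0.6
position: [0.2833, 0.5567, 0.2603]
tcp_rot: [[-0.999, -0.044, -0.0], [-0.044, 0.999, -0.001], [0.0, -0.001, -1.0]]
force: [-1.1, 0.3, 0.4]
opening: 0.631
```

Request:
arm_command(
  commands=[
    {"translation":[-0.48,-0.97,0],"dr":[0,0,0],"jaw":1},
    {"translation":[-0.48,-0.97,0],"dr":[0,0,0],"jaw":1},
    {"translation":[-0.48,-0.97,0],"dr":[0,0,0],"jaw":1},
    {"translation":[-0.48,-0.97,0],"dr":[0,0,0],"jaw":1},
    {"translation":[-0.48,-0.97,0],"dr":[0,0,0],"jaw":1},
    {"translation":[-0.48,-0.97,0],"dr":[0,0,0],"jaw":1},
    {"translation":[-0.48,-0.97,0],"dr":[0,0,0],"jaw":1},
    {"translation":[-0.48,-0.97,0],"dr":[0,0,0],"jaw":1},
    {"translation":[-0.48,-0.97,0],"dr":[0,0,0],"jaw":1},
    {"translation":[-0.48,-0.97,0],"dr":[0,0,0],"jaw":1},
    {"translation":[-0.48,-0.97,0],"dr":[0,0,0],"jaw":1},
  ],
)

```text
time_s: 1.52
position: [0.4268, 0.2948, 0.2602]
tcp_rot: [[-0.999, -0.039, -0.001], [-0.039, 0.999, -0.0], [0.001, -0.0, -1.0]]
force: [-0.8, -0.2, -0.1]
opening: 0.002
```

Request:
arm_command(
  commands=[
    {"translation":[-0.48,-0.97,0],"dr":[0,0,0],"jaw":1},
    {"translation":[-0.48,-0.97,0],"dr":[0,0,0],"jaw":1},
    {"translation":[-0.48,-0.97,0],"dr":[0,0,0],"jaw":1},
    {"translation":[-0.48,-0.97,0],"dr":[0,0,0],"jaw":1},
    {"translation":[-0.48,-0.97,0],"dr":[0,0,0],"jaw":1},
    {"translation":[-0.48,-0.97,0],"dr":[0,0,0],"jaw":1},
    {"translation":[-0.48,-0.97,0],"dr":[0,0,0],"jaw":1},
    {"translation":[-0.48,-0.97,0],"dr":[0,0,0],"jaw":1},
    {"translation":[-0.48,-0.97,0],"dr":[0,0,0],"jaw":1},
    {"translation":[-0.48,-0.97,0],"dr":[0,0,0],"jaw":1},
    {"translation":[-0.48,-0.97,0],"dr":[0,0,0],"jaw":1},
    {"translation":[0,0,0],"dr":[0,0,0],"jaw":1},
  ],
)

```text
time_s: 2.52
position: [0.5726, 0.0307, 0.2602]
tcp_rot: [[-0.999, -0.036, 0.003], [-0.036, 0.999, -0.002], [-0.002, -0.003, -1.0]]
force: [0.7, 0.9, -0.6]
opening: 0.005
```

```bash
python3 - <<'E'
from h import *
s=read_state(); print({k:np.round(s[k],4).tolist() for k in("time_s","position","force","opening")})
crop("scene","s1",270,120,430,240,5)
E
```

```text
{'time_s': 2.5167, 'position': [0.5726, 0.0307, 0.2602], 'force': [0.6944, 0.8611, -0.6153], 'opening': 0.0047}
```

View pics/s1.png

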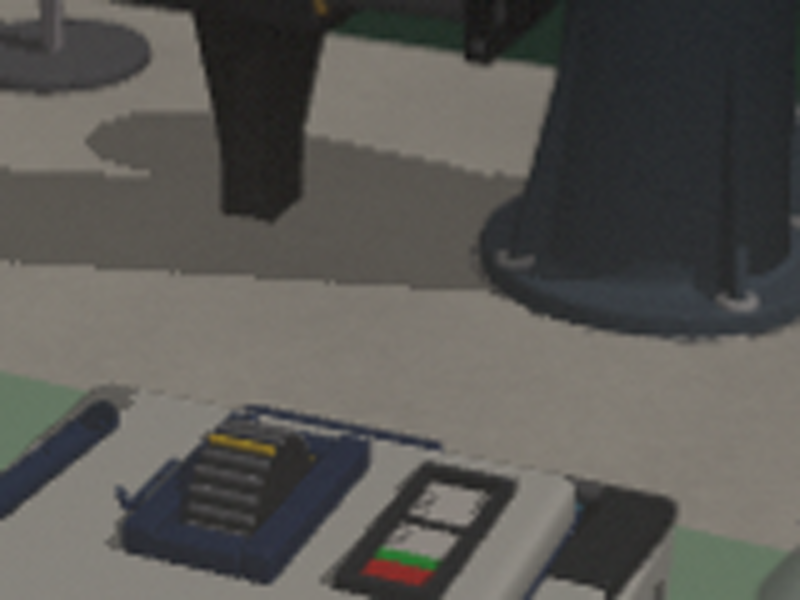

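The scene camera sees the gauge and wheel clearly (pointer at crop (425,525), green at (408,556)), so it can monitor rolling. I descend at the front of the crown.

Request:
arm_command(
  commands=[
    {"translation":[-0.17,0.2,0.8],"dr":[0,0,0],"jaw":1},
    {"translation":[0,0,0.8],"dr":[0,0,0],"jaw":1},
    {"translation":[0,0,0.6],"dr":[0,0,0],"jaw":1},
    {"translation":[0,0,0.4],"dr":[0,0,0],"jaw":1},
    {"translation":[0,0,0],"dr":[0,0,0],"jaw":1},
    {"translation":[0,0,0],"dr":[0,0,0],"jaw":1},
  ],
)

```text
time_s: 3.07
position: [0.5733, 0.041, 0.1952]
tcp_rot: [[-0.999, -0.042, -0.001], [-0.042, 0.999, 0.0], [0.001, 0.0, -1.0]]
force: [0.8, -0.9, 0.4]
opening: 0.003
```

Request:
arm_command(
  commands=[
    {"translation":[0,0,0.06],"dr":[0,0,0],"jaw":1},
    {"translation":[0,0,0.06],"dr":[0,0,0],"jaw":1},
    {"translation":[0,0,0.04],"dr":[0,0,0],"jaw":1},
    {"translation":[0,0,0],"dr":[0,0,0],"jaw":1},
  ],
)

```text
time_s: 3.4
position: [0.574, 0.0403, 0.192]
tcp_rot: [[-0.999, -0.042, 0.001], [-0.042, 0.999, -0.0], [-0.001, -0.0, -1.0]]
force: [-0.3, -0.5, -0.4]
opening: 0.004
```

```bash
python3 - <<'E'
from h import *
s=read_state(); print({k:np.round(s[k],4).tolist() for k in("time_s","position","force","opening")})
crop("scene","s2",270,120,430,240,5)
E
```

```text
{'time_s': 3.4, 'position': [0.574, 0.0403, 0.192], 'force': [-0.3452, -0.4626, -0.3519], 'opening': 0.0039}
```

View pics/s2.png

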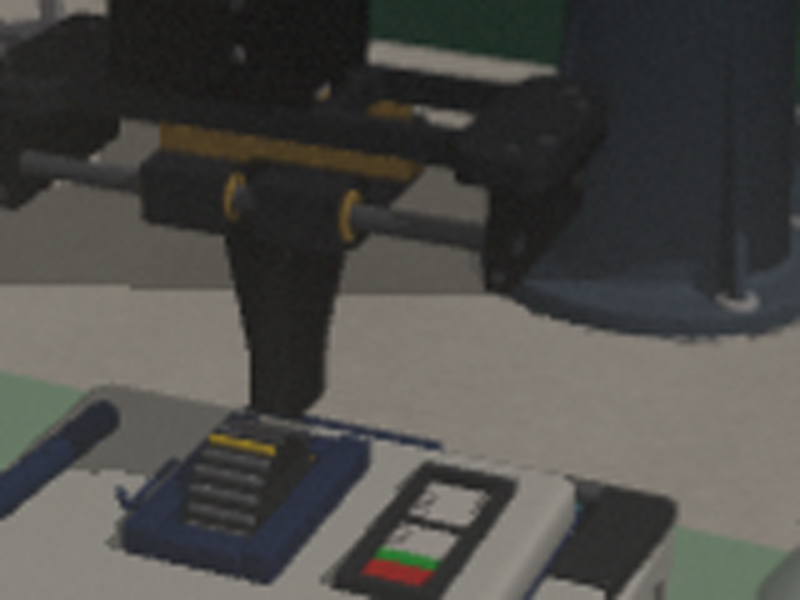

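Tip hovers just in front of the crown, aligned with the wheel in y. Continuing down to contact in small steps.

Request:
arm_command(
  commands=[
    {"translation":[-0.1,-0.12,0.04],"dr":[0,0,0],"jaw":1},
    {"translation":[0,0,0.04],"dr":[0,0,0],"jaw":1},
    {"translation":[0,0,0.04],"dr":[0,0,0],"jaw":1},
    {"translation":[0,0,0],"dr":[0,0,0],"jaw":1},
    {"translation":[0,0,0],"dr":[0,0,0],"jaw":1},
  ],
)

```text
time_s: 3.87
position: [0.5765, 0.0373, 0.1885]
tcp_rot: [[-0.999, -0.042, -0.0], [-0.042, 0.999, -0.0], [0.0, -0.0, -1.0]]
force: [-0.6, -0.6, 0.5]
opening: 0.003
```

Request:
arm_command(
  commands=[
    {"translation":[0,0,0.04],"dr":[0,0,0],"jaw":1},
    {"translation":[0,0,0],"dr":[0,0,0],"jaw":1},
    {"translation":[0,0,0],"dr":[0,0,0],"jaw":1},
  ],
)

```text
time_s: 4.12
position: [0.5759, 0.0375, 0.1874]
tcp_rot: [[-0.999, -0.042, -0.001], [-0.042, 0.999, 0.0], [0.001, 0.0, -1.0]]
force: [-0.4, 0.7, -0.0]
opening: 0.005
```

Request:
arm_command(
  commands=[
    {"translation":[-0.08,0,0],"dr":[0,0,0],"jaw":1},
    {"translation":[-0.08,0,0],"dr":[0,0,0],"jaw":1},
    {"translation":[0,0,0],"dr":[0,0,0],"jaw":1},
  ],
)

```text
time_s: 4.37
position: [0.5802, 0.0377, 0.1887]
tcp_rot: [[-0.999, -0.043, -0.001], [-0.043, 0.999, -0.0], [0.001, -0.0, -1.0]]
force: [-2.7, 0.4, 7.8]
opening: 0.004
```

Request:
arm_command(
  commands=[
    {"translation":[-0.08,0,-0.01],"dr":[0,0,0],"jaw":1},
    {"translation":[-0.08,0,-0.01],"dr":[0,0,0],"jaw":1},
    {"translation":[0,0,0],"dr":[0,0,0],"jaw":1},
  ],
)

```text
time_s: 4.62
position: [0.5857, 0.0379, 0.1898]
tcp_rot: [[-0.999, -0.042, 0.003], [-0.042, 0.999, -0.0], [-0.003, -0.0, -1.0]]
force: [-1.8, 0.5, 8.0]
opening: 0.008
```

```bash
python3 - <<'E'
from h import *
s=read_state(); print({k:np.round(s[k],4).tolist() for k in("time_s","position","force","opening")})
crop("scene","s3",300,170,400,245,8)
E
```

```text
{'time_s': 4.6167, 'position': [0.5857, 0.0379, 0.1898], 'force': [-1.8104, 0.5153, 8.0094], 'opening': 0.008}
```

View pics/s3.png

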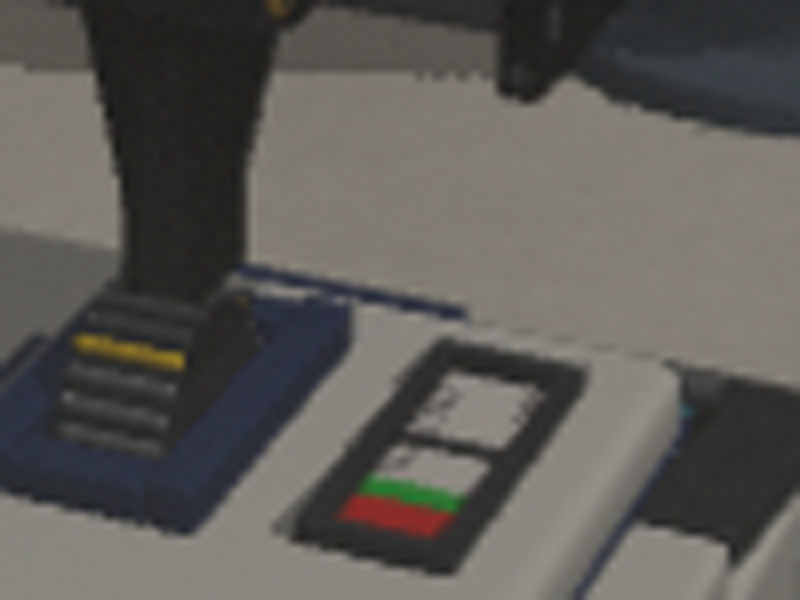

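Yellow rib moved from full-image (318.4,208.6) to (316.2,213.8); pointer at (354.4,225.3), so the wheel is rolling the right way at 8 N. Continue the stroke over the crown.

Request:
arm_command(
  commands=[
    {"translation":[-0.1,0,0],"dr":[0,0,0],"jaw":1},
    {"translation":[-0.1,0,0],"dr":[0,0,0],"jaw":1},
    {"translation":[-0.1,0,0],"dr":[0,0,0],"jaw":1},
    {"translation":[-0.1,0,0],"dr":[0,0,0],"jaw":1},
    {"translation":[0,0,0],"dr":[0,0,0],"jaw":1},
  ],
)

```text
time_s: 5.08
position: [0.5967, 0.0383, 0.1899]
tcp_rot: [[-0.999, -0.042, 0.005], [-0.042, 0.999, -0.0], [-0.005, -0.0, -1.0]]
force: [-0.5, 0.6, 7.2]
opening: 0.002
```

Request:
arm_command(
  commands=[
    {"translation":[-0.1,0,0],"dr":[0,0,0],"jaw":1},
    {"translation":[-0.1,0,0],"dr":[0,0,0],"jaw":1},
    {"translation":[-0.1,0,0.01],"dr":[0,0,0],"jaw":1},
    {"translation":[-0.1,0,0.02],"dr":[0,0,0],"jaw":1},
    {"translation":[0,0,0],"dr":[0,0,0],"jaw":1},
  ],
)

```text
time_s: 5.5
position: [0.6075, 0.0387, 0.1895]
tcp_rot: [[-0.999, -0.042, 0.007], [-0.042, 0.999, -0.0], [-0.007, -0.0, -1.0]]
force: [-0.2, 0.2, 7.5]
opening: -0.001
```

```bash
python3 - <<'E'
from h import *
s=read_state(); print({k:np.round(s[k],4).tolist() for k in("time_s","position","force","opening")})
crop("scene","s4",300,170,400,245,8)
E
```

```text
{'time_s': 5.5, 'position': [0.6075, 0.0387, 0.1895], 'force': [-0.2, 0.2373, 7.4764], 'opening': -0.0006}
```

View pics/s4.png

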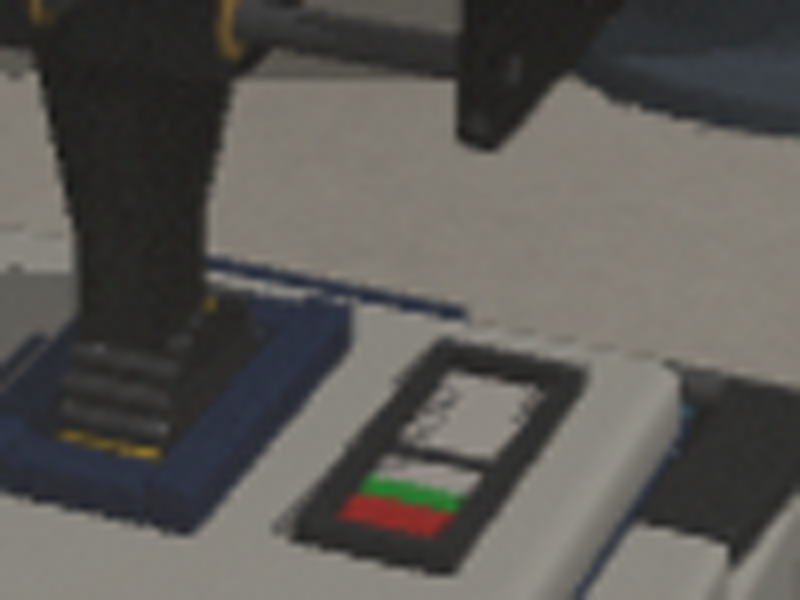

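The pointer advanced to crop (430,458) with green centre at (410,493). I continue down the rear of the wheel with the trailing edge.

Request:
arm_command(
  commands=[
    {"translation":[-0.08,0,0.02],"dr":[0,0,0],"jaw":1},
    {"translation":[-0.08,0,0.03],"dr":[0,0,0],"jaw":1},
    {"translation":[-0.08,0,0.03],"dr":[0,0,0],"jaw":1},
    {"translation":[-0.08,0,0.04],"dr":[0,0,0],"jaw":1},
    {"translation":[0,0,0],"dr":[0,0,0],"jaw":1},
  ],
)

```text
time_s: 5.97
position: [0.616, 0.039, 0.1862]
tcp_rot: [[-0.999, -0.042, 0.008], [-0.042, 0.999, 0.0], [-0.008, -0.0, -1.0]]
force: [3.0, 0.0, 4.8]
opening: 0.004
```

```bash
python3 - <<'E'
from h import *
s=read_state(); print({k:np.round(s[k],4).tolist() for k in("time_s","position","force","opening")})
crop("scene","s5",300,170,400,245,8)
E
```

```text
{'time_s': 5.9667, 'position': [0.616, 0.039, 0.1862], 'force': [2.9663, 0.0391, 4.7578], 'opening': 0.0043}
```

View pics/s5.png

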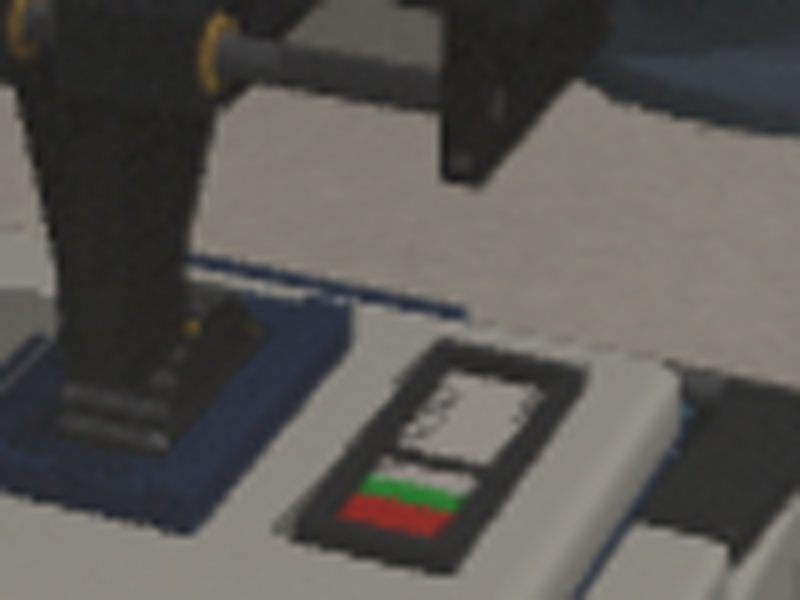

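Pointer now about crop (433,463). Lifting, returning to the front, and starting the second stroke.

Request:
arm_command(
  commands=[
    {"translation":[0,0,-0.6],"dr":[0,0,0],"jaw":1},
    {"translation":[0,0,0],"dr":[0,0,0],"jaw":1},
    {"translation":[0.8,0,0],"dr":[0,0,0],"jaw":1},
    {"translation":[0.8,0,0],"dr":[0,0,0],"jaw":1},
    {"translation":[0,0,0],"dr":[0,0,0],"jaw":1},
    {"translation":[0,0,0],"dr":[0,0,0],"jaw":1},
  ],
)

```text
time_s: 6.52
position: [0.5719, 0.0374, 0.1989]
tcp_rot: [[-0.999, -0.042, -0.0], [-0.042, 0.999, 0.0], [0.0, 0.0, -1.0]]
force: [-0.2, 0.0, 1.3]
opening: 0.006
```

```bash
python3 - <<'E'
from h import *
s=read_state(); print({k:np.round(s[k],4).tolist() for k in("time_s","position","force","opening")})
xd=np.array([np.cos(np.radians(2.3)),np.sin(np.radians(2.3)),0])
q=lambda x,y:atz("scene",300+(x+.5)/8-.5,170+(y+.5)/8-.5,.157)@xd
for n,a in {"start":(435,442),"s4":(430,458),"s5":(433,463),"greenmid":(412,493),"gtop":(417,482),"gbot":(407,504)}.items(): print(n,q(*a).round(4))
E
```

```text
{'time_s': 6.5167, 'position': [0.5719, 0.0374, 0.1989], 'force': [-0.1808, 0.0316, 1.2855], 'opening': 0.0055}
start 0.5879
s4 0.5944
s5 0.596
greenmid 0.6087
gtop 0.6043
gbot 0.6131
```

About 12 mm of pointer travel remains, and a full stroke gives about 9 mm, so one more full stroke is safe.

Request:
arm_command(
  commands=[
    {"translation":[-0.16,0,0.3],"dr":[0,0,0],"jaw":1},
    {"translation":[0,0,0.16],"dr":[0,0,0],"jaw":1},
    {"translation":[-0.08,0,0],"dr":[0,0,0],"jaw":1},
    {"translation":[-0.08,0,0],"dr":[0,0,0],"jaw":1},
    {"translation":[-0.08,0,-0.01],"dr":[0,0,0],"jaw":1},
    {"translation":[-0.08,0,-0.01],"dr":[0,0,0],"jaw":1},
    {"translation":[0,0,0],"dr":[0,0,0],"jaw":1},
  ],
)

```text
time_s: 7.1
position: [0.5849, 0.0375, 0.1894]
tcp_rot: [[-0.999, -0.043, -0.001], [-0.043, 0.999, -0.001], [0.001, -0.001, -1.0]]
force: [-2.4, -0.1, 10.3]
opening: 0.003
```

Request:
arm_command(
  commands=[
    {"translation":[-0.1,0,0],"dr":[0,0,0],"jaw":1},
    {"translation":[-0.1,0,0],"dr":[0,0,0],"jaw":1},
    {"translation":[-0.1,0,0],"dr":[0,0,0],"jaw":1},
    {"translation":[-0.1,0,0],"dr":[0,0,0],"jaw":1},
    {"translation":[-0.1,0,0],"dr":[0,0,0],"jaw":1},
    {"translation":[-0.1,0,0],"dr":[0,0,0],"jaw":1},
    {"translation":[0,0,0],"dr":[0,0,0],"jaw":1},
  ],
)

```text
time_s: 7.68
position: [0.6023, 0.0382, 0.1899]
tcp_rot: [[-0.999, -0.042, 0.005], [-0.042, 0.999, -0.001], [-0.005, -0.001, -1.0]]
force: [0.2, -0.6, 10.3]
opening: 0.003
```

```bash
python3 - <<'E'
from h import *
s=read_state(); print({k:np.round(s[k],4).tolist() for k in("time_s","position","force","opening")})
crop("scene","s6",300,170,400,245,8)
E
```

```text
{'time_s': 7.6833, 'position': [0.6023, 0.0382, 0.1899], 'force': [0.186, -0.595, 10.3053], 'opening': 0.0031}
```

View pics/s6.png

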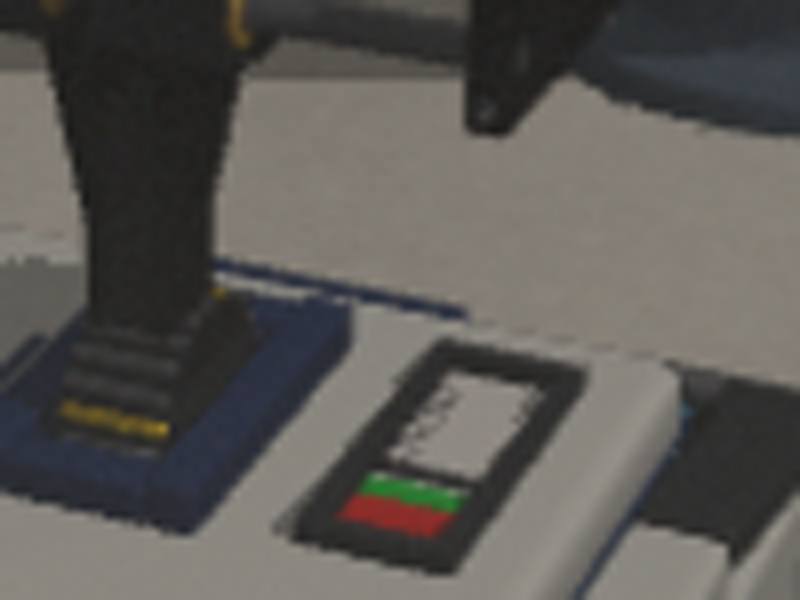

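Pointer at crop (428,473), just short of the green edge (482). I finish this stroke with another ~13 mm of rim travel.

Request:
arm_command(
  commands=[
    {"translation":[-0.1,0,0.01],"dr":[0,0,0],"jaw":1},
    {"translation":[-0.1,0,0.02],"dr":[0,0,0],"jaw":1},
    {"translation":[-0.08,0,0.02],"dr":[0,0,0],"jaw":1},
    {"translation":[-0.08,0,0.03],"dr":[0,0,0],"jaw":1},
    {"translation":[-0.08,0,0.03],"dr":[0,0,0],"jaw":1},
    {"translation":[-0.08,0,0.04],"dr":[0,0,0],"jaw":1},
    {"translation":[0,0,0],"dr":[0,0,0],"jaw":1},
  ],
)

```text
time_s: 8.32
position: [0.6171, 0.0387, 0.186]
tcp_rot: [[-0.999, -0.042, 0.009], [-0.042, 0.999, -0.0], [-0.009, -0.001, -1.0]]
force: [2.5, 0.4, 5.9]
opening: 0.005
```

Request:
arm_command(
  commands=[
    {"translation":[0,0,-0.6],"dr":[0,0,0],"jaw":1},
    {"translation":[0,0,0],"dr":[0,0,0],"jaw":1},
    {"translation":[0.8,0,0],"dr":[0,0,0],"jaw":1},
    {"translation":[0.7,0,0],"dr":[0,0,0],"jaw":1},
    {"translation":[0,0,0],"dr":[0,0,0],"jaw":1},
    {"translation":[0,0,0],"dr":[0,0,0],"jaw":1},
  ],
)

```text
time_s: 8.82
position: [0.5749, 0.0374, 0.1988]
tcp_rot: [[-0.999, -0.042, -0.0], [-0.042, 0.999, 0.0], [0.0, 0.0, -1.0]]
force: [0.3, -0.7, 0.8]
opening: 0.003
```

```bash
python3 - <<'E'
from h import *
s=read_state(); print({k:np.round(s[k],4).tolist() for k in("time_s","position","force","opening")})
im,d=crop("scene","s7",300,170,400,245,8)
c=cv2.resize(im[205:240,330:375,::-1],None,fx=16,fy=16,interpolation=cv2.INTER_CUBIC);cv2.imwrite("pics/s7b.png",c)
E
```

```text
{'time_s': 8.8167, 'position': [0.5749, 0.0374, 0.1988], 'force': [0.3169, -0.7195, 0.8397], 'opening': 0.0028}
```

View pics/s7b.png

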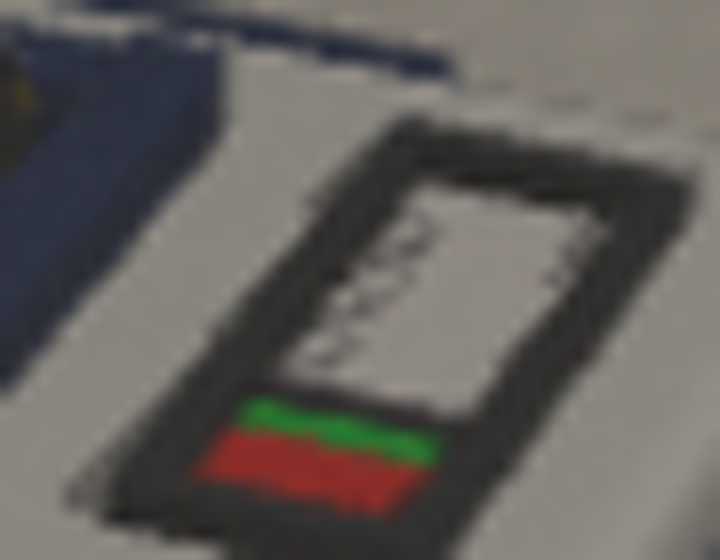

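The pointer now sits at the near edge of the green, leaving about 4 mm (≈17 mm of rim). I do roughly 12 mm more, then check.

Request:
arm_command(
  commands=[
    {"translation":[-0.06,0,0.3],"dr":[0,0,0],"jaw":1},
    {"translation":[0,0,0.16],"dr":[0,0,0],"jaw":1},
    {"translation":[-0.08,0,0],"dr":[0,0,0],"jaw":1},
    {"translation":[-0.08,0,0],"dr":[0,0,0],"jaw":1},
    {"translation":[-0.08,0,-0.01],"dr":[0,0,0],"jaw":1},
    {"translation":[-0.08,0,-0.01],"dr":[0,0,0],"jaw":1},
    {"translation":[-0.08,0,0],"dr":[0,0,0],"jaw":1},
    {"translation":[-0.08,0,0],"dr":[0,0,0],"jaw":1},
    {"translation":[0,0,0],"dr":[0,0,0],"jaw":1},
  ],
)

```text
time_s: 9.62
position: [0.5906, 0.0377, 0.1899]
tcp_rot: [[-0.999, -0.042, 0.004], [-0.042, 0.999, -0.0], [-0.004, -0.001, -1.0]]
force: [-1.1, -0.0, 8.5]
opening: 0.006
```

```bash
python3 - <<'E'
from h import *
s=read_state(); print({k:np.round(s[k],4).tolist() for k in("time_s","position","force","opening")})
im,d=crop("scene","s8",300,170,400,245,8)
c=cv2.resize(im[205:240,330:375,::-1],None,fx=16,fy=16,interpolation=cv2.INTER_CUBIC);cv2.imwrite("pics/s8b.png",c)
E
```

```text
{'time_s': 9.6167, 'position': [0.5906, 0.0377, 0.1899], 'force': [-1.1336, -0.0086, 8.4537], 'opening': 0.0056}
```

View pics/s8b.png

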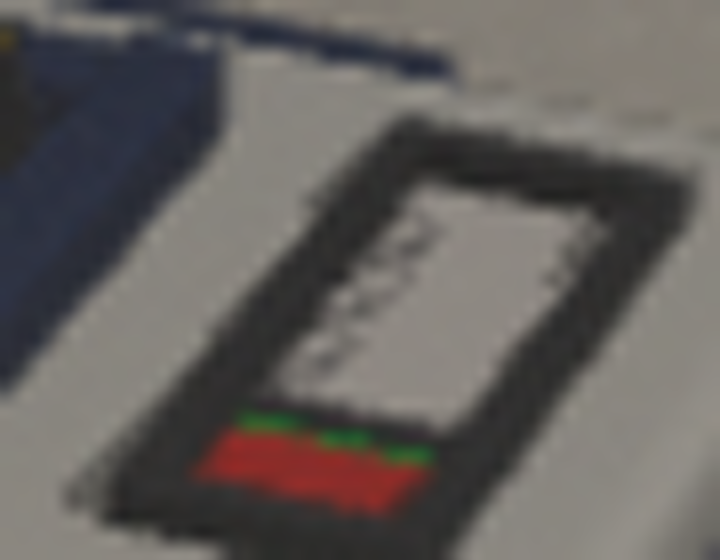

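The pointer now covers the near part of the green, with a thin green line still visible between it and the red. This view has parallax, so I lift off and back away to check with the top camera.

Request:
arm_command(
  commands=[
    {"translation":[0,0,-0.8],"dr":[0,0,0],"jaw":1},
    {"translation":[0,0,-0.8],"dr":[0,0,0],"jaw":1},
    {"translation":[1,0,0],"dr":[0,0,0],"jaw":1},
    {"translation":[1,0,0],"dr":[0,0,0],"jaw":1},
    {"translation":[1,0,0],"dr":[0,0,0],"jaw":1},
    {"translation":[1,0,0],"dr":[0,0,0],"jaw":1},
    {"translation":[1,0,0],"dr":[0,0,0],"jaw":1},
    {"translation":[0,0,0],"dr":[0,0,0],"jaw":1},
  ],
)

```text
time_s: 10.33
position: [0.4579, 0.0334, 0.2274]
tcp_rot: [[-0.999, -0.042, -0.008], [-0.042, 0.999, 0.001], [0.008, 0.001, -1.0]]
force: [-1.1, 0.2, -1.1]
opening: 0.004
```

```bash
python3 - <<'E'
from h import *
s=read_state(); print({k:np.round(s[k],4).tolist() for k in("time_s","position","force","opening")})
im,d=crop("top","t9",265,215,350,285,8)
im2,d=crop("scene","s9",300,170,400,245,8)
a=cv2.resize(im[220:282,270:305,::-1],None,fx=9,fy=9,interpolation=cv2.INTER_CUBIC)
cv2.imwrite("pics/t9b.png",a)
g=im[220:282,286:289].astype(int).mean(1); print(np.c_[np.arange(220,282),g.round()][:36].astype(int).tolist())
E
```

```text
{'time_s': 10.3333, 'position': [0.4579, 0.0334, 0.2274], 'force': [-1.1255, 0.1595, -1.1144], 'opening': 0.0037}
[[220, 157, 158, 144], [221, 155, 157, 142], [222, 156, 157, 144], [223, 157, 158, 145], [224, 156, 157, 143], [225, 157, 157, 142], [226, 157, 157, 143], [227, 141, 144, 131], [228, 45, 46, 46], [229, 22, 23, 26], [230, 33, 24, 25], [231, 84, 8, 4], [232, 160, 4, 0], [233, 161, 5, 1], [234, 159, 6, 0], [235, 164, 8, 3], [236, 161, 9, 3], [237, 160, 5, 0], [238, 160, 4, 0], [239, 161, 5, 1], [240, 144, 34, 6], [241, 37, 73, 16], [242, 22, 31, 25], [243, 5, 73, 14], [244, 39, 137, 43], [245, 126, 151, 120], [246, 159, 163, 150], [247, 159, 162, 149], [248, 157, 161, 148], [249, 158, 162, 147], [250, 157, 161, 147], [251, 159, 163, 149], [252, 156, 161, 147], [253, 158, 161, 148], [254, 158, 161, 148], [255, 159, 162, 150]]
```

View pics/t9b.png

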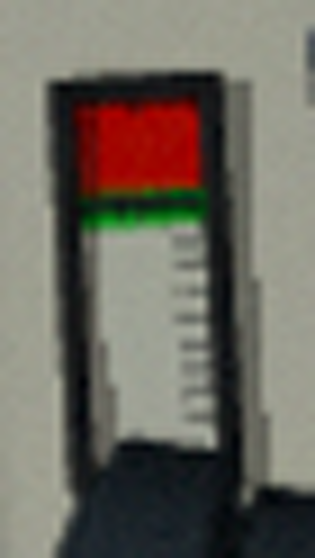

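View pics/t9_full.png

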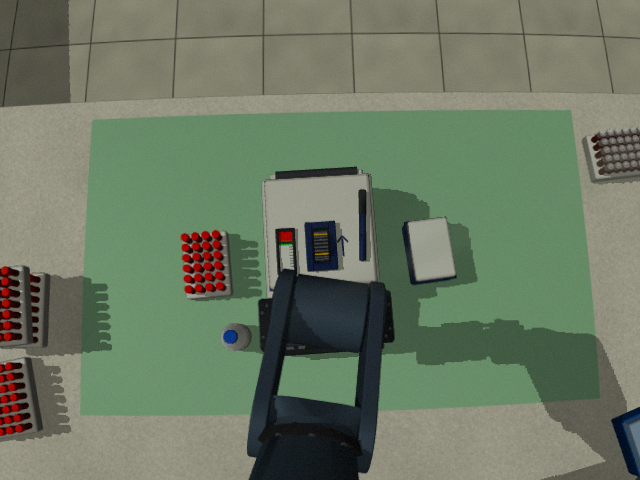

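The top view shows the pointer (row 242.0) inside the green band (rows 240.5–244.7) with green on both sides, so the gauge is good. Next I part the jaws to about 22 mm so a single finger fits on the key within its collar, and move above the key with the left finger over it.

Request:
arm_command(
  commands=[
    {"translation":[0,-0.83,0],"dr":[0,0,0],"jaw":0.75},
    {"translation":[0,-0.83,0],"dr":[0,0,0],"jaw":0.75},
    {"translation":[0,-0.83,0],"dr":[0,0,0],"jaw":0.75},
    {"translation":[0,-0.83,0],"dr":[0,0,0],"jaw":0.75},
    {"translation":[0,0,0],"dr":[0,0,0],"jaw":0.75},
    {"translation":[0,0,0],"dr":[0,0,0],"jaw":0.75},
  ],
)

```text
time_s: 10.93
position: [0.4688, -0.0514, 0.2284]
tcp_rot: [[-0.999, -0.04, 0.001], [-0.04, 0.999, -0.0], [-0.001, -0.0, -1.0]]
force: [0.1, 0.7, -0.2]
opening: 0.243
```

```bash
python3 - <<'E'
from h import *
s=read_state(); print({k:np.round(s[k],4).tolist() for k in("time_s","position","force","opening")})
crop("top","t10",250,160,410,280,5)
im,d=crop("scene","s10",180,100,340,220,5)
E
```

```text
{'time_s': 10.9333, 'position': [0.4688, -0.0514, 0.2284], 'force': [0.0867, 0.7181, -0.1961], 'opening': 0.2428}
```

View pics/s10.png

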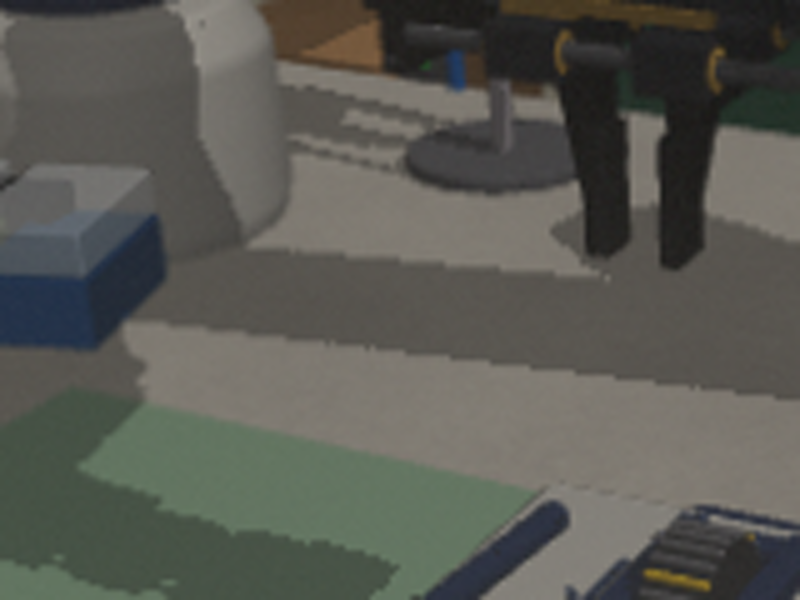

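View pics/t10_full.png

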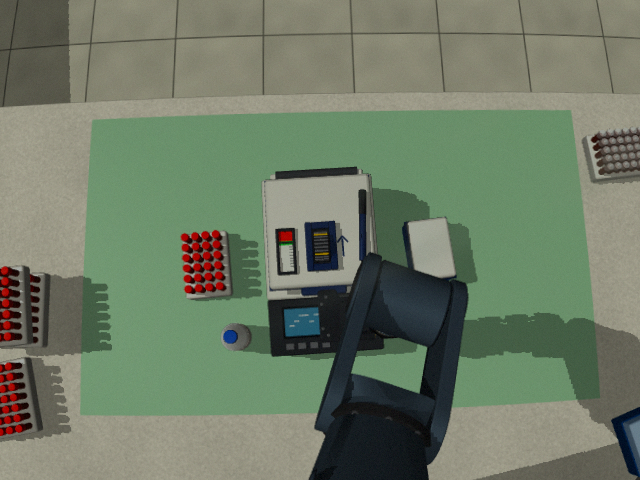

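Jaw gap 21 mm with fingertips about 11 mm thick, so the left tip centre sits 16 mm left of the TCP. I correct x by −6.5 mm and y by +2 mm, and descend above the key.

Request:
arm_command(
  commands=[
    {"translation":[0.26,0.08,0.8],"dr":[0,0,0],"jaw":0.75},
    {"translation":[0,0,0.8],"dr":[0,0,0],"jaw":0.75},
    {"translation":[0,0,0.8],"dr":[0,0,0],"jaw":0.75},
    {"translation":[0,0,0.8],"dr":[0,0,0],"jaw":0.75},
    {"translation":[0,0,0.6],"dr":[0,0,0],"jaw":0.75},
    {"translation":[0,0,0.4],"dr":[0,0,0],"jaw":0.75},
    {"translation":[0,0,0],"dr":[0,0,0],"jaw":0.75},
    {"translation":[0,0,0],"dr":[0,0,0],"jaw":0.75},
  ],
)

```text
time_s: 11.7
position: [0.4604, -0.0476, 0.1232]
tcp_rot: [[-0.999, -0.044, -0.001], [-0.044, 0.999, 0.001], [0.001, 0.001, -1.0]]
force: [-0.4, 0.0, -0.3]
opening: 0.245
```

Request:
arm_command(
  commands=[
    {"translation":[-0.06,-0.06,0.2],"dr":[0,0,0],"jaw":0.75},
    {"translation":[0,0,0.16],"dr":[0,0,0],"jaw":0.75},
    {"translation":[0,0,0],"dr":[0,0,0],"jaw":0.75},
    {"translation":[0,0,0],"dr":[0,0,0],"jaw":0.75},
  ],
)

```text
time_s: 12.03
position: [0.4625, -0.0501, 0.1148]
tcp_rot: [[-0.999, -0.042, 0.001], [-0.042, 0.999, -0.0], [-0.001, -0.0, -1.0]]
force: [-0.6, 0.4, -0.4]
opening: 0.253
```

Request:
arm_command(
  commands=[
    {"translation":[0,0,0.06],"dr":[0,0,0],"jaw":0.75},
    {"translation":[0,0,0],"dr":[0,0,0],"jaw":0.75},
    {"translation":[0,0,0],"dr":[0,0,0],"jaw":0.75},
  ],
)

```text
time_s: 12.28
position: [0.4626, -0.0501, 0.1134]
tcp_rot: [[-0.999, -0.042, 0.001], [-0.042, 0.999, -0.0], [-0.001, -0.0, -1.0]]
force: [1.1, 0.2, 1.2]
opening: 0.254
```

Request:
arm_command(
  commands=[
    {"translation":[0,0,0.06],"dr":[0,0,0],"jaw":0.75},
    {"translation":[0,0,0],"dr":[0,0,0],"jaw":0.75},
    {"translation":[0,0,0],"dr":[0,0,0],"jaw":0.75},
  ],
)

```text
time_s: 12.53
position: [0.4627, -0.0502, 0.1118]
tcp_rot: [[-0.999, -0.042, 0.002], [-0.042, 0.999, -0.0], [-0.001, -0.0, -1.0]]
force: [2.2, 0.2, 2.9]
opening: 0.249
```

Request:
arm_command(
  commands=[
    {"translation":[0,0,0.06],"dr":[0,0,0],"jaw":0.75},
    {"translation":[0,0,0],"dr":[0,0,0],"jaw":0.75},
    {"translation":[0,0,0],"dr":[0,0,0],"jaw":0.75},
  ],
)

```text
time_s: 12.78
position: [0.4628, -0.0502, 0.1102]
tcp_rot: [[-0.999, -0.042, 0.001], [-0.042, 0.999, -0.0], [-0.001, -0.0, -1.0]]
force: [2.5, 0.0, 4.0]
opening: 0.251
```

Request:
arm_command(
  commands=[
    {"translation":[0,0,0.06],"dr":[0,0,0],"jaw":0.75},
    {"translation":[0,0,0],"dr":[0,0,0],"jaw":0.75},
    {"translation":[0,0,0],"dr":[0,0,0],"jaw":0.75},
  ],
)

```text
time_s: 13.03
position: [0.4629, -0.0502, 0.1092]
tcp_rot: [[-0.999, -0.042, 0.002], [-0.042, 0.999, -0.001], [-0.002, -0.001, -1.0]]
force: [2.6, 2.0, 9.1]
opening: 0.252
```

Request:
arm_command(
  commands=[
    {"translation":[0,0,0.06],"dr":[0,0,0],"jaw":0.75},
    {"translation":[0,0,0],"dr":[0,0,0],"jaw":0.75},
    {"translation":[0,0,0],"dr":[0,0,0],"jaw":0.75},
  ],
)

```text
time_s: 13.28
position: [0.463, -0.0502, 0.1087]
tcp_rot: [[-0.999, -0.042, 0.003], [-0.042, 0.999, -0.001], [-0.003, -0.001, -1.0]]
force: [0.5, 1.2, 18.2]
opening: 0.248
```

Request:
arm_command(
  commands=[
    {"translation":[0,0,0.06],"dr":[0,0,0],"jaw":0.75},
    {"translation":[0,0,0],"dr":[0,0,0],"jaw":0.75},
    {"translation":[0,0,0],"dr":[0,0,0],"jaw":0.75},
  ],
)

```text
time_s: 13.53
position: [0.4632, -0.0502, 0.1083]
tcp_rot: [[-0.999, -0.042, 0.004], [-0.042, 0.999, -0.001], [-0.004, -0.001, -1.0]]
force: [-1.7, 1.9, 28.3]
opening: 0.247
```

A hard stop has been reached: travel is about 5 mm from first contact, spring force about 4 N, then stiff up to 28 N. To make sure the stop is the key and not the collar's rear rim, I ease the force, shift 4 mm forward on the still-pressed key, and press again lightly.

Request:
arm_command(
  commands=[
    {"translation":[0,0,-0.06],"dr":[0,0,0],"jaw":0.75},
    {"translation":[0.08,0,0],"dr":[0,0,0],"jaw":0.75},
    {"translation":[0.08,0,0.02],"dr":[0,0,0],"jaw":0.75},
    {"translation":[0,0,0],"dr":[0,0,0],"jaw":0.75},
    {"translation":[0,0,0],"dr":[0,0,0],"jaw":0.75},
  ],
)

```text
time_s: 13.95
position: [0.4627, -0.0505, 0.1087]
tcp_rot: [[-0.999, -0.04, 0.011], [-0.04, 0.999, -0.001], [-0.011, -0.002, -1.0]]
force: [6.0, 4.8, 17.0]
opening: 0.251
```

Request:
arm_command(
  commands=[
    {"translation":[0,0,0.03],"dr":[0,0,0],"jaw":0.75},
    {"translation":[0,0,0],"dr":[0,0,0],"jaw":0.75},
    {"translation":[0,0,0],"dr":[0,0,0],"jaw":0.75},
  ],
)

```text
time_s: 14.2
position: [0.4627, -0.0504, 0.1085]
tcp_rot: [[-0.999, -0.04, 0.011], [-0.04, 0.999, -0.001], [-0.011, -0.002, -1.0]]
force: [4.5, 5.6, 20.6]
opening: 0.251
```

Request:
arm_command(
  commands=[
    {"translation":[0,0,-0.05],"dr":[0,0,0],"jaw":0.75},
    {"translation":[0,0,0],"dr":[0,0,0],"jaw":0.75},
    {"translation":[0,0,0],"dr":[0,0,0],"jaw":0.75},
  ],
)

```text
time_s: 14.45
position: [0.4615, -0.0507, 0.1087]
tcp_rot: [[-0.999, -0.041, 0.008], [-0.041, 0.999, -0.002], [-0.008, -0.002, -1.0]]
force: [3.6, 2.8, 13.3]
opening: 0.249
```

Request:
arm_command(
  commands=[
    {"translation":[0,0,-0.02],"dr":[0,0,0],"jaw":0.75},
    {"translation":[0,0,0],"dr":[0,0,0],"jaw":0.75},
    {"translation":[0,0,0],"dr":[0,0,0],"jaw":0.75},
  ],
)

```text
time_s: 14.7
position: [0.461, -0.0508, 0.1088]
tcp_rot: [[-0.999, -0.041, 0.007], [-0.041, 0.999, -0.002], [-0.007, -0.002, -1.0]]
force: [4.8, 2.2, 10.8]
opening: 0.252
```

Request:
arm_command(
  commands=[
    {"translation":[0,0,0.06],"dr":[0,0,0],"jaw":0.75},
    {"translation":[0,0,0],"dr":[0,0,0],"jaw":0.75},
    {"translation":[0,0,0],"dr":[0,0,0],"jaw":0.75},
  ],
)

```text
time_s: 14.95
position: [0.4612, -0.0508, 0.1083]
tcp_rot: [[-0.999, -0.041, 0.008], [-0.041, 0.999, -0.002], [-0.008, -0.002, -1.0]]
force: [2.5, 2.2, 20.2]
opening: 0.25
```

Request:
arm_command(
  commands=[
    {"translation":[0,0,-0.08],"dr":[0,0,0],"jaw":0.75},
    {"translation":[0,0,-0.06],"dr":[0,0,0],"jaw":0.75},
    {"translation":[0,0,0],"dr":[0,0,0],"jaw":0.75},
  ],
)

```text
time_s: 15.2
position: [0.4583, -0.0504, 0.1099]
tcp_rot: [[-0.999, -0.043, 0.001], [-0.043, 0.999, -0.001], [-0.001, -0.001, -1.0]]
force: [1.2, -0.1, 3.6]
opening: 0.248
```

Request:
arm_command(
  commands=[
    {"translation":[0,0,-0.04],"dr":[0,0,0],"jaw":0.75},
    {"translation":[0,0,0],"dr":[0,0,0],"jaw":0.75},
  ],
)

```text
time_s: 15.37
position: [0.4578, -0.0503, 0.1104]
tcp_rot: [[-0.999, -0.042, -0.001], [-0.042, 0.999, -0.0], [0.001, -0.0, -1.0]]
force: [1.5, -0.6, 3.1]
opening: 0.248
```

Request:
arm_command(
  commands=[
    {"translation":[0,0,-0.06],"dr":[0,0,0],"jaw":0.75},
    {"translation":[0,0,0],"dr":[0,0,0],"jaw":0.75},
  ],
)

```text
time_s: 15.53
position: [0.4574, -0.0501, 0.1118]
tcp_rot: [[-0.999, -0.043, -0.002], [-0.043, 0.999, 0.0], [0.002, 0.0, -1.0]]
force: [0.3, -0.5, 2.9]
opening: 0.252
```

Request:
arm_command(
  commands=[
    {"translation":[0,0,-0.06],"dr":[0,0,0],"jaw":0.75},
    {"translation":[0,0,0],"dr":[0,0,0],"jaw":0.75},
  ],
)

```text
time_s: 15.7
position: [0.4571, -0.0499, 0.1133]
tcp_rot: [[-0.999, -0.043, -0.002], [-0.043, 0.999, 0.001], [0.002, 0.001, -1.0]]
force: [0.5, -0.9, 1.4]
opening: 0.249
```

The force falls along the spring line (3.6 → 2.9 → 1.4 N while rising), so the key springs back with the finger. I lift clear and retreat sideways over the front.

Request:
arm_command(
  commands=[
    {"translation":[0,0,-0.2],"dr":[0,0,0],"jaw":0.75},
    {"translation":[0,0,-0.6],"dr":[0,0,0],"jaw":0.75},
    {"translation":[0,0,-1],"dr":[0,0,0],"jaw":0.75},
    {"translation":[0,0,-1],"dr":[0,0,0],"jaw":0.75},
    {"translation":[0,0,-1],"dr":[0,0,0],"jaw":0.75},
    {"translation":[0,0,-1],"dr":[0,0,0],"jaw":0.75},
    {"translation":[0,0,-0.6],"dr":[0,0,0],"jaw":0.75},
    {"translation":[0,0,0],"dr":[0,0,0],"jaw":0.75},
  ],
)

```text
time_s: 16.37
position: [0.4593, -0.0503, 0.2515]
tcp_rot: [[-0.999, -0.043, 0.005], [-0.043, 0.999, -0.002], [-0.005, -0.002, -1.0]]
force: [-0.2, -0.5, -0.9]
opening: 0.25
```

Request:
arm_command(
  commands=[
    {"translation":[0,-1,0],"dr":[0,0,0],"jaw":0.75},
    {"translation":[0,-1,0],"dr":[0,0,0],"jaw":0.75},
    {"translation":[0,-1,0],"dr":[0,0,0],"jaw":0.75},
    {"translation":[0,-1,0],"dr":[0,0,0],"jaw":0.75},
    {"translation":[0,-1,0],"dr":[0,0,0],"jaw":0.75},
    {"translation":[0,-1,0],"dr":[0,0,0],"jaw":0.75},
    {"translation":[0,-1,0],"dr":[0,0,0],"jaw":0.75},
    {"translation":[0,-1,0],"dr":[0,0,0],"jaw":0.75},
    {"translation":[0,0,0],"dr":[0,0,0],"jaw":0.75},
    {"translation":[0,0,0],"dr":[0,0,0],"jaw":0.75},
  ],
)

```text
time_s: 17.2
position: [0.4656, -0.2502, 0.247]
tcp_rot: [[-0.999, -0.04, -0.003], [-0.04, 0.999, 0.003], [0.002, 0.003, -1.0]]
force: [-1.1, -0.5, -0.5]
opening: 0.248
```

```bash
python3 - <<'E'
from h import *
s=read_state(); print({k:np.round(s[k],4).tolist() for k in("time_s","position","force","opening")})
im,d=crop("top","t11",255,165,395,365,3)
d0=np.load("top0.npz")["d"]
print("key depth before/after", [np.median(x[320:325,359:364]).round(4) for x in(d0,d)])
for n,(u,v) in {"pen":(363,225),"rack":(205,264),"box":(430,250),"bottle":(231,337)}.items(): print(n,np.abs(d0-d)[v-25:v+25,u-20:u+20].mean().round(4))
print(im[236:248,286:289].astype(int).mean(1).round().astype(int).tolist())
E
```

```text
{'time_s': 17.2, 'position': [0.4656, -0.2502, 0.247], 'force': [-1.1443, -0.4831, -0.5258], 'opening': 0.2484}
key depth before/after [np.float32(1.0339), np.float32(1.0324)]
pen 0.0106
rack 0.0116
box 0.0128
bottle 0.0115
[[164, 8, 0], [162, 3, 1], [161, 4, 1], [162, 4, 1], [144, 35, 2], [38, 74, 15], [19, 28, 24], [3, 72, 14], [40, 139, 45], [128, 155, 123], [159, 164, 150], [160, 164, 150]]
```

View pics/t11.png

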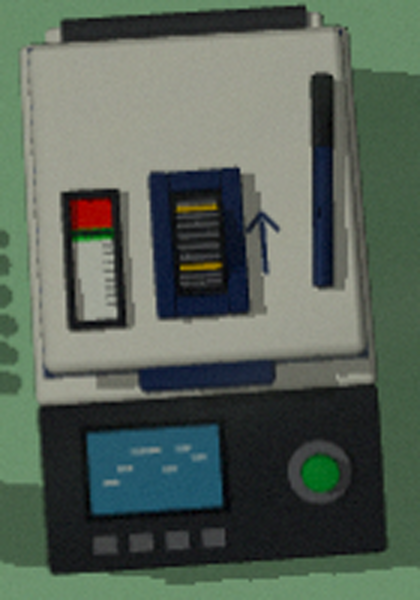

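View pics/t11_full.png

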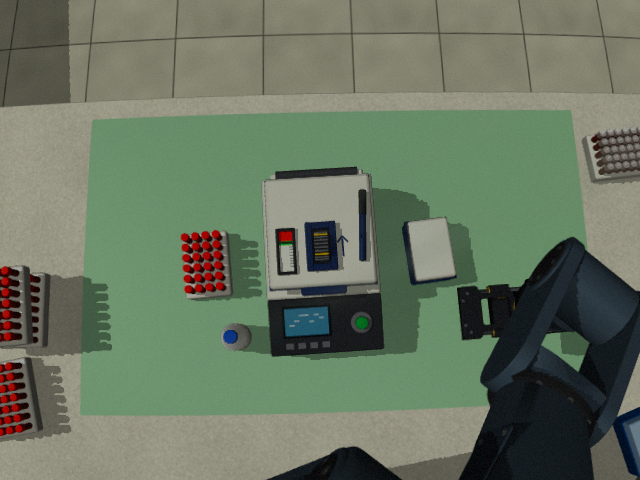

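The pointer sits within green, the key is up again, and the rack, box, bottle and pen are at the same pixels as at the start. The robot is clear of everything, so I hand in.

```bash
python3 - <<'E'
from rig import *
print(hand_in())
E
```

```text
the job is handed in; nothing more can be done
None
```

I tightened the lid to the green band, pressed the start key until it stopped and let it spring back. The job was handed in at about 17 s.

**Thumbwheel:** I rolled it with the shut fingertips in three strokes at about 8–10 N. The last top-camera picture shows the pointer inside the green band, with green on both sides. It is roughly 1 mm past the middle in that view, and it never reached the red. The scene camera showed it slightly nearer the front edge, which I put down to viewing angle.

**Start key:** I pressed it with one finger.
- **Travel:** It moved about 5 mm along its spring, reaching about 4 N, and then met a hard stop, where I pressed up to 28 N.
- **Second push:** With the key still down, I tried to move the finger 4 mm forward to rule out resting on the collar. It stuck and moved only about 2 mm, so I eased off and pressed again to 20 N.
- **Not seen directly:** Full travel is judged from force and height, because the key was hidden from both cameras while pressed.
- **Spring-back:** On release the force fell along the spring line, and the top camera's depth at the key is back to the starting value (within 1.5 mm).

**Other checks:** The rack, tip box, bottle and pen look unmoved in the top picture. My numerical depth comparison around them was too noisy (about 1 cm) to confirm this. The hand ended about 0.2 m to the right of the key, touching nothing.

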